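# Load the vial lane

### The job

The samples in the three small vials on the steel tray have settled, so leave every vial standing on the tray and do not pick it up: push the three, in single file, through the funnel and past the sprung gate into the lane. At the end all three stand upright in the lane between the gate and the end stop, with the gate sprung shut behind the last. Leave the beaker and the forceps on the tray where they are.

Things in the scene. Friction and masses are not known exactly. Their poses are not given: they have to be found in the camera images.
- tray: low steel loading tray, fixed, 292 (x) x 184 mm (y). Origin: centre of its underside, at bench height; x runs along the lane towards the end stop, z up. Its slippery deck (friction about 0.3) is 6 mm above the bench, the rim 3.5 mm above the deck. Black rails stand 8 mm above the deck, so fingertips held just above them can push a vial on. Vials start at x -110 to -40, y -65 to 65 mm
- throat (a point): middle of the funnel's narrow end, on the deck, at tray x = 34, y = 0 mm; axes as the tray's. The passage here is 25 mm wide. Two straight black wings lead to it from tray x = -16, y = 53 and -53 mm
- lane_end (a point): middle of the end stop's inner face, on the deck, at tray x = 133, y = 0 mm; axes as the tray's. The lane before it is 25 mm wide (y -12.5 to 12.5 mm); three vials in a row fit between gate and stop with about 12 mm to spare
- gate (a joint): one-way gate: metal leaf 18 mm long, below the rail tops, on an upright pivot in the left lane rail at tray x = 39.5, y = 14.5 mm. 0 rad: shut, slanting across the lane, free end at x = 50, y = 1.5 mm; 0.9 rad: folded into the rail. A light spring (0.1 N) shuts it. A pushed vial folds it aside; it snaps back once the vial's centre is past about x = 65 mm and bars the way back
- vial_a_center (a point): vial a: upright screw-cap vial, 22 mm diameter up to 38 mm high, cap 18.5 mm, 48 mm tall in all, about 30 g; the point is its centre, 24 mm above its base; z is up its axis. The three vials are alike.
- vial_b_center (a point): vial b: upright screw-cap vial, 22 mm diameter up to 38 mm high, cap 18.5 mm, 48 mm tall in all, about 30 g; the point is its centre, 24 mm above its base; z is up its axis. The three vials are alike.
- vial_c_center (a point): vial c: upright screw-cap vial, 22 mm diameter up to 38 mm high, cap 18.5 mm, 48 mm tall in all, about 30 g; the point is its centre, 24 mm above its base; z is up its axis. The three vials are alike.
- beaker: bystander: clear glass beaker, 44 mm diameter, 58 mm tall, standing on the tray left of the lane; origin at the centre of its underside
- forceps: bystander: steel forceps, 123 mm long (its y axis), 14 mm wide, 10 mm high, lying on the tray right of the lane; origin at the middle of its underside
There are look-alikes about, which are no part of the job. Leave any blue or red look-alike of the part that bears vial_a_center alone.

How it is judged:
By the outcome, as a careful person would: the job done as asked, in the order asked, and still so for the second after the job is handed in, with the robot touching nothing.
It also fails if it takes over 72 s, if anything falls off the work surface, if the arm or the gripper's body presses on something with over 40 N, if the wrist force passes 120 N, or if a joint passes its speed limit or range.

### The arm

A 6-joint arm with a two-finger parallel gripper is mounted at the origin on a cart in front of the work surface, level with it; the furniture and walls round the work are solid. World frame = base frame: x ahead of the robot, y to its left, z up, the work surface at z = 0. Lengths are in m, angles in rad, forces in N, time in s.
With the tool pointing down it reaches from about 0.35 to 0.775 m from the base axis. Payload 7.3 kg.
Tool frame: the origin (TCP) lies between the finger pads; the fingertips stand robot.tcp_to_tips ahead of it and the grasp point (between the pads) lies 2 mm behind it (robot.tcp_to_tips is the distance from the TCP to the fingertips, in m); y points along the fingers, x is the direction in which the jaws open and shut, and the axes are right-handed (so a half turn about y gives the same grasp; the last joint's range is limited). The gripper opens to 92 mm and grips with 3 to 60 N. Pads are 19 mm wide; open, the fingers measure 130 mm over their backs; the gripper's body (75 mm by 190 mm) begins 47 mm behind the grasp point.
Start: joints at [-1.485, 0.342, 1.524, -0, 1.275, -0.146], TCP at [0.121, -0.511, 0.244] pointing down, gripper open.
Joint ranges: [-2.53, 2.53], [-0.77, 2.02], [0.04, 2.7], [-1, 4.14], [0.28, 2.66], [-3.11, 3.11]. Speed limits (rad/s): [2.57, 2.57, 3.14, 3.14, 3.14, 3.14].

### API

Orientations are given as [roll, pitch, yaw] about the fixed x, y, z axes, in that order (R = Rz(yaw) Ry(pitch) Rx(roll)).
In Python, from cell import status, read_camera, get_calibration, robot gives the robot as it stands.
- The arm moves only by the shell command python3 -m creep 'ROWS' [FORCE]. ROWS is JSON, a list of rows, each an object of numbers: "dx", "dy", "dz": the shift along the tool's x, y, z in m; "rx", "ry", "rz": the turn, a rotation vector about the tool's x, y, z in rad; "gripper": the opening, from 0 (shut) to 1 (fully open). A call has 1 to 20 rows; each row is the pose to reach, as a shift and turn from the pose commanded when the call began, along the tool's axes at that moment; what a row does not reach only later rows make up. A row lasts 1/8 s, in which the tool goes at most 62.5 mm and 10.7 degrees, less where a joint would pass 70% of its speed; a pose out of reach is approached as far as the arm can. A call with a gripper value outside its range is refused whole. The fingers move at their own pace and stop on an object; FORCE is the grip in N (left out, the last holds). Time passes only in rows, so rows that repeat a pose let the fingers close. It gives the time, the measured TCP pose, the force and the opening at its end, in the units of the state.
- status.observe(): the state, without advancing time (a new reading comes with each control period).
- read_camera(name): name is "side" or "top"; returns (picture, depth): 420x560x3 uint8, red, green, blue; 420x560 float32, m along the optical axis (not along the pixel's ray), 0 where there is no reading.
- get_calibration(name): a dict with "fx", "fy", "cx", "cy" (pixels), "xyz" and "rotation" of the camera in the world. Camera axes: x right, y down, z forward; pixel columns grow to the right and rows downward; lengths in m; the calibration is good to about 2 mm. A picture is of the moment at which its call begins. get_calibration takes no time and is no camera call.
- robot.hand_in(): hands the job in, once; it reports no verdict.
The state is a dict: "time": time; "qpos": joint angles; "qvel": joint speeds; "joint_efforts": joint torques, N m; "tool_pos": TCP position; "tool_rot": TCP orientation; "contact_force": force on the tool from outside, world axes, zero at the start; "torque": the same for the moment, N m; "opening": finger opening in m.
Only numpy, scipy, OpenCV 4.12 (cv2) and the standard library are available. Lean on these libraries where they do the work, as an engineer would, in place of code of your own. Each camera call takes 0.05 s, during which the arm holds its last target.

## Working session

There is one attempt and no reset: what is moved stays moved. The work goes in short steps, Python scripts to look and compute and a shell command to move; the robot and the scene stay as the last step left them, time stands still between calls to the robot, and variables do not carry over. Pictures are saved under pics/ and viewed, and the job is handed in when it is done.

```bash
mkdir -p pics; ls
python3 - <<'E'
from cell import status, read_camera, get_calibration, robot
import cv2,numpy as np
print(status.observe()); print(robot.tcp_to_tips)
for n in("side","top"):
    p,d=read_camera(n); cv2.imwrite(f"pics/{n}0.png",p[:,:,::-1]); np.savez(f"{n}0.npz",p=p,d=d); print(n,get_calibration(n))
E
```

```text
pics
{'time': 0.0, 'qpos': array([-1.48503035e+00,  3.42710863e-01,  1.52503506e+00, -3.07615930e-05,
        1.27539260e+00, -1.46021596e-01]), 'qvel': array([-0.00099688,  0.00127236, -0.00028402, -0.00032437, -0.00189336,
        0.00043975]), 'joint_efforts': array([ 2.26890629e-04, -4.31245458e+01, -2.44221246e+01,  7.17328792e-02,
        5.61536278e-02, -1.47490937e-04]), 'tool_pos': array([ 0.12056996, -0.51056745,  0.2430448 ]), 'tool_rot': array([-1.57060050e+00,  1.53369850e-03, -1.33899963e+00]), 'contact_force': array([ 0.00596336, -0.32033842, -0.32376591]), 'torque': array([ 0.01093403, -0.04585726, -0.05764066]), 'opening': 0.09165062511801475}
0.017
side {'fx': 494.4612088852413, 'fy': 494.4612088852413, 'cx': 281.31943782167514, 'cy': 210.38204363193228, 'xyz': array([ 0.54553831, -0.65292988,  0.66415201]), 'rotation': array([-2.23642308e+00, -1.08682420e-02, -1.06812774e-03])}
top {'fx': 409.1820607724354, 'fy': 409.1820607724354, 'cx': 282.57169355108914, 'cy': 211.01636587538565, 'xyz': array([0.52861004, 0.12704273, 0.9156739 ]), 'rotation': array([-3.10618211e+00,  1.44784414e-03, -1.55025033e+00])}
```

View pics/top0.png

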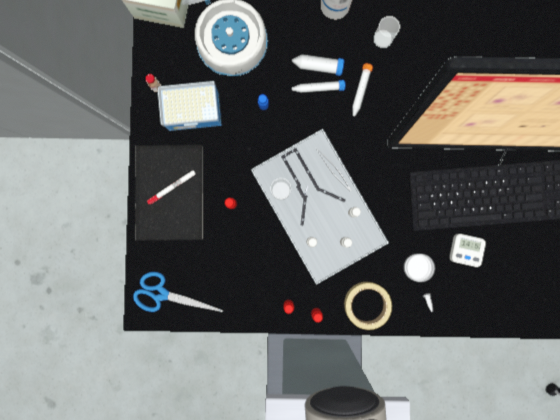

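View pics/side0.png

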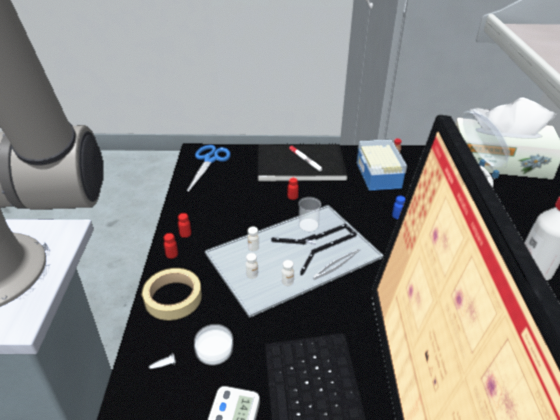

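The top view shows the tray centred near (320,215), with vial caps at (312,242), (347,242) and (356,212), the lane heading up to (290,152), the beaker at (280,188), and the forceps near (335,170). The side view agrees. Next I'll measure the tray pose and the vials.

```bash
cat > h.py <<'E'
import numpy as np, cv2
from scipy.spatial.transform import Rotation as R
from cell import status, read_camera, get_calibration
def cal(n):
    c=get_calibration(n); return c, R.from_euler('xyz',c['rotation']).as_matrix()
def onplane(n,uv,z):
    c,M=cal(n); uv=np.atleast_2d(uv).astype(float)
    r=np.c_[(uv[:,0]-c['cx'])/c['fx'],(uv[:,1]-c['cy'])/c['fy'],np.ones(len(uv))]@M.T
    t=(z-c['xyz'][2])/r[:,2]; return c['xyz']+r*t[:,None]
def proj(n,P):
    c,M=cal(n); q=(np.atleast_2d(P)-c['xyz'])@M
    return np.c_[q[:,0]/q[:,2]*c['fx']+c['cx'],q[:,1]/q[:,2]*c['fy']+c['cy']]
def cloud(n,d):
    c,M=cal(n); v,u=np.mgrid[:420,:560]
    q=np.stack([(u-c['cx'])/c['fx']*d,(v-c['cy'])/c['fy']*d,d],-1); return q@M.T+c['xyz']
E
python3 - <<'E'
from h import *
for n in ("top","side"):
    f=np.load(n+"0.npz"); p,d=f['p'],f['d']; P=cloud(n,d)
    g=p.min(2).astype(int)
    m=((g>95)&(P[...,2]<.03)&(P[...,2]>-.02)&(d>0)).astype(np.uint8)
    m=cv2.morphologyEx(m,cv2.MORPH_CLOSE,np.ones((9,9)))
    m=cv2.morphologyEx(m,cv2.MORPH_OPEN,np.ones((5,5)))
    k,l,s,c=cv2.connectedComponentsWithStats(m)
    i=l[*( (210,320) if n=="top" else (265,300))]; print(n,i,s[i])
    cs,_=cv2.findContours((l==i).astype(np.uint8),0,1)
    c=max(cs,key=cv2.contourArea)[:,0]; h=cv2.convexHull(c)[:,0]
    W=onplane(n,h,0.0095)[:,:2]
    r=cv2.minAreaRect((W*1000).astype(np.float32)); print(r)
    sel=P[l==i]; print("medz",np.median(sel[:,2]))
    # caps: points z .045-.065 within 
    H=(P[...,2]>.035)&(P[...,2]<.075)&(d>0)
    k,l2,s2,c2=cv2.connectedComponentsWithStats(H.astype(np.uint8))
    for j in range(1,k):
        if s2[j,4]>8:
            q=P[l2==j]; mu=np.median(q,0)
            if 0.2<mu[0]<.7 and -.2<mu[1]<.4: print(c2[j].round(1),s2[j,4],mu.round(4),p[l2==j].mean(0).astype(int))
    a=cv2.resize(p[130:300,230:410] if n=="top" else p[180:330,190:400],None,fx=4 if n=="top" else 3.8,fy=4 if n=="top" else 3.8,interpolation=cv2.INTER_CUBIC)
    cv2.imwrite(f"pics/{n}0z.png",a[:600,:800,::-1])
E
```

```text
top 11 [  252   130   135   153 11101]
((574.3997802734375, 48.208099365234375), (294.27606201171875, 186.3757781982422), 30.82205581665039)
medz 0.006157412891233616
[279.7 186.9] 110 [0.6142 0.1364 0.062 ] [205 209 211]
[229.  202.6] 61 [0.5746 0.2432 0.0472] [226  48  42]
[354.8 212.1] 83 [ 0.5602 -0.0238  0.0522] [228 229 226]
[311.5 242. ] 82 [0.4952 0.0663 0.0526] [229 230 227]
[346.2 242.6] 84 [ 0.4948 -0.0061  0.053 ] [227 228 225]
[288.2 308.8] 61 [0.3535 0.1132 0.0477] [226  53  48]
[317.4 317.2] 62 [0.3377 0.0518 0.0477] [226  52  47]
side 8 [ 206  206  176  110 9850]
((575.3323974609375, 49.624053955078125), (294.84716796875, 195.3474884033203), 30.80554962158203)
medz 0.005511624444306251
[293.  181.3] 57 [0.5788 0.24   0.0452] [190  54  53]
[309.3 208.9] 440 [0.6098 0.1299 0.0509] [147 152 157]
[183.1 218. ] 74 [0.3582 0.1091 0.045 ] [191  47  46]
[252.7 233.4] 118 [0.4988 0.0609 0.0479] [219 220 218]
[168.9 238.3] 84 [0.3409 0.0475 0.0453] [193  47  46]
[251.4 260.6] 135 [ 0.499  -0.0135  0.0479] [223 225 223]
[287.7 267.6] 141 [ 0.5646 -0.0298  0.048 ] [225 226 226]
```

View pics/top0z.png

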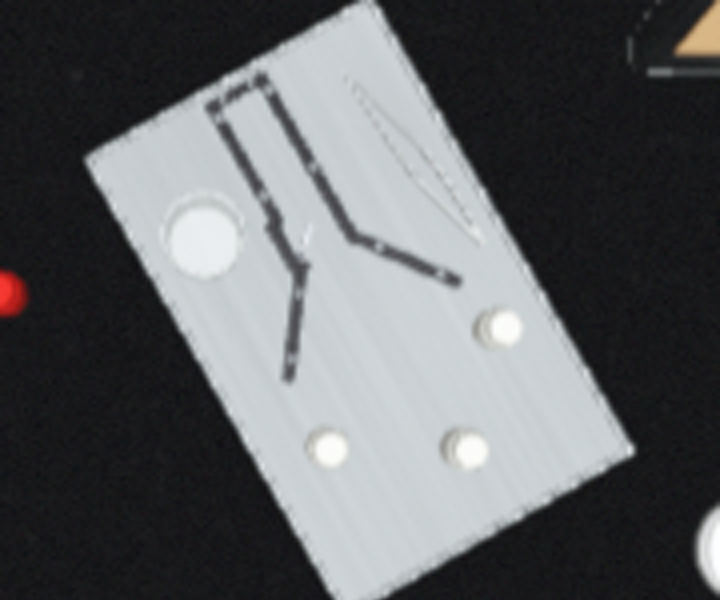

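View pics/side0z.png

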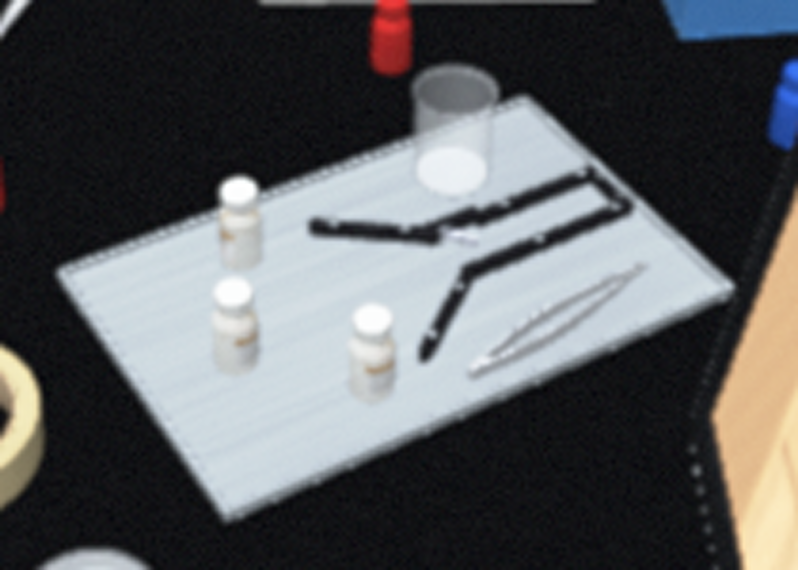

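```bash
cat >> h.py <<'E'
T0=np.array([.5747,.0485]); YAW=np.deg2rad(30.8)
CX=np.array([np.cos(YAW),np.sin(YAW)]);CY=np.array([-CX[1],CX[0]])
def totray(P): d=np.atleast_2d(P)[:,:2]-T0; return np.c_[d@CX,d@CY]*1000
def toworld(xy,z): xy=np.atleast_2d(xy)/1000; return np.c_[T0+xy[:,:1]*CX+xy[:,1:2]*CY,np.full(len(xy),z)]
def caps(n,p,d,zmin=.049 ):
    P=cloud(n,d); H=(P[...,2]>zmin)&(P[...,2]<.0585)&(d>0)&(p.min(2)>150)&(p.max(2).astype(int)-p.min(2)<30)
    k,l,s,c=cv2.connectedComponentsWithStats(H.astype(np.uint8)); out=[]
    for j in range(1,k):
        if s[j,4]>15:
            w=onplane(n,c[j],.054)[0]; t=totray(w)[0]
            if abs(t[0])<140 and abs(t[1])<90: out.append((c[j].round(1),s[j,4],t.round(1)))
    return out
E
python3 - <<'E'
from h import *
for n in ("top","side"):
    f=np.load(n+"0.npz"); p,d=f['p'],f['d']
    for o in caps(n,p,d,.051 if n=="top" else .045): print(n,o)
    # dark rails inside the tray
    o=p.copy()
    for a in [[(-16,53),(34,12.5),(133,12.5),(133,-12.5),(34,-12.5),(-16,-53)]]:
        q=proj(n,toworld(np.array(a,float),.014)); cv2.polylines(o,[q.round().astype(int)],False,(255,0,0),1)
    q=proj(n,toworld(np.array([(-146,-92),(146,-92),(146,92),(-146,92)],float),.0095)); cv2.polylines(o,[q.round().astype(int)],True,(0,255,0),1)
    z=o[130:300,230:410] if n=="top" else o[180:330,190:400]
    cv2.imwrite(f"pics/{n}0o.png",cv2.resize(z,None,fx=3.5,fy=3.5,interpolation=0)[:,:,::-1])
print("beaker",totray([.6142,.1364]))
E
```

```text
top (array([356. , 211.7]), np.int32(54), array([-49.9, -56.6]))
top (array([312.3, 242.4]), np.int32(55), array([-60.6,  55.4]))
top (array([347.3, 242.8]), np.int32(53), array([-97.5,  -8. ]))
side (array([311.6, 213.7]), np.int32(79), array([66.6, 36.9]))
side (array([252.6, 231. ]), np.int32(69), array([-59.4,  49.2]))
side (array([251.4, 257.9]), np.int32(78), array([-96.2, -14.7]))
side (array([287.8, 265.1]), np.int32(85), array([-49.6, -62.8]))
beaker [[78.93748375 55.27688178]]
```

View pics/top0o.png

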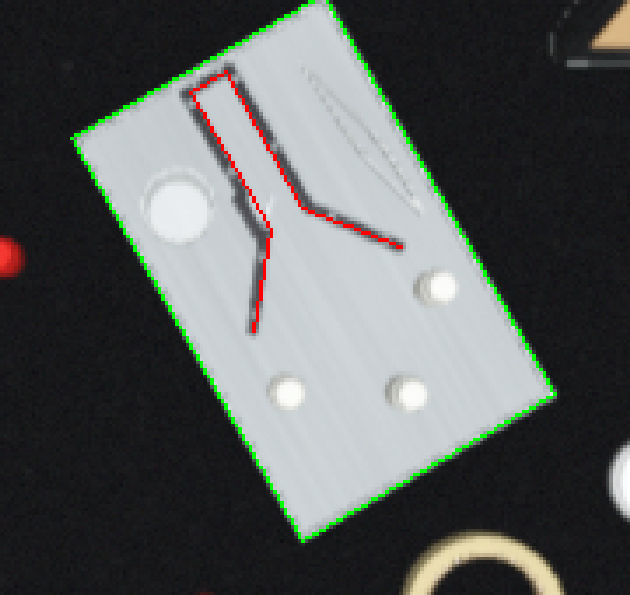

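View pics/side0o.png

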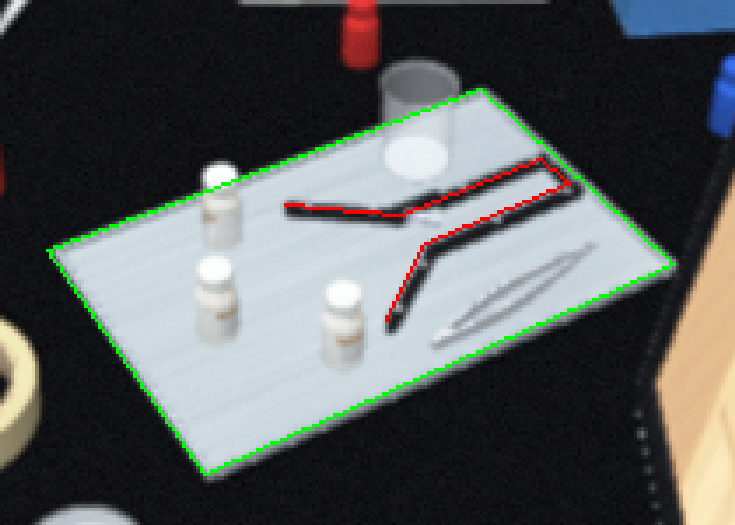

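The overlay fits the rails and rim closely in both views. In tray coordinates the vials sit at A(-60.6, 55.4), B(-97.5, -8) and C(-50, -56.6). The beaker is at (79, 55).

I'll push with the jaws open 18 mm so the two finger edges form a stable cradle, with the tool's z axis along tray x. The tips stay about 3 mm above the rails. In that cradle the vial centre is about TCP + 15.8 mm.

```bash
cat >> h.py <<'E'
def delta(xy,z):
    s=status.observe(); M=R.from_euler('xyz',s['tool_rot']).as_matrix()
    t=toworld(np.array([xy],float),z)[0]
    print("t",round(s['time'],2),"tray",totray(s['tool_pos'])[0].round(1),"z",s['tool_pos'][2].round(4),"tool delta",(M.T@(t-s['tool_pos'])).round(4),"yaw err",round((YAW-np.pi/2-s['tool_rot'][2]),4),"F",s['contact_force'].round(1),"open",round(s['opening'],4))
E
python3 -c "
from h import *
delta((-127,-8),.110); delta((-127,-8),.035)"
```

```text
t 0.1 tray [-676.4 -247.7] z 0.2431 tool delta [-0.3938  0.1337  0.4517] yaw err 0.3058 F [-0.8  0.3  1.2] open 0.0917
t 0.1 tray [-676.4 -247.7] z 0.2431 tool delta [-0.3937  0.2087  0.4517] yaw err 0.3058 F [-0.8  0.3  1.2] open 0.0917
```

```bash
python3 -m creep '[{"dx":-0.04,"dz":0.045,"ry":-0.03,"gripper":0.196},{"dx":-0.08,"dz":0.09,"ry":-0.1,"gripper":0.196},{"dx":-0.12,"dz":0.135,"ry":-0.17,"gripper":0.196},{"dx":-0.16,"dz":0.18,"ry":-0.24,"gripper":0.196},{"dx":-0.2,"dz":0.225,"ry":-0.306,"gripper":0.196},{"dx":-0.24,"dz":0.27,"ry":-0.306,"gripper":0.196},{"dx":-0.28,"dz":0.315,"ry":-0.306,"gripper":0.196},{"dx":-0.32,"dz":0.36,"ry":-0.306,"gripper":0.196},{"dx":-0.35,"dz":0.40,"ry":-0.306,"gripper":0.196},{"dx":-0.38,"dz":0.435,"ry":-0.306,"gripper":0.196},{"dx":-0.3938,"dz":0.4517,"ry":-0.306,"gripper":0.196},{"dx":-0.3938,"dz":0.4517,"dy":0.06,"ry":-0.306,"gripper":0.196},{"dx":-0.3938,"dz":0.4517,"dy":0.12,"ry":-0.306,"gripper":0.196},{"dx":-0.3938,"dz":0.4517,"dy":0.1337,"ry":-0.306,"gripper":0.196},{"dx":-0.3938,"dz":0.4517,"dy":0.1337,"ry":-0.306,"gripper":0.196},{"dx":-0.3938,"dz":0.4517,"dy":0.1337,"ry":-0.306,"gripper":0.196}]'
python3 - <<'E'
from h import *
delta((-127,-8),.035)
for n in ("top","side"):
    p,d=read_camera(n); cv2.imwrite(f"pics/{n}1.png",cv2.resize(p[110:310,200:430],None,fx=3,fy=3)[:,:,::-1])
E
```

```text
t 0.1 tray [-676.4 -247.7] z 0.2431 tool delta [-0.3937  0.2087  0.4517] yaw err 0.3058 F [-0.8  0.3  1.2] open 0.0917invalid input at $[0]: expected keys dx, dy, dz, rx, ry, rz, gripper
```

View pics/side1.png

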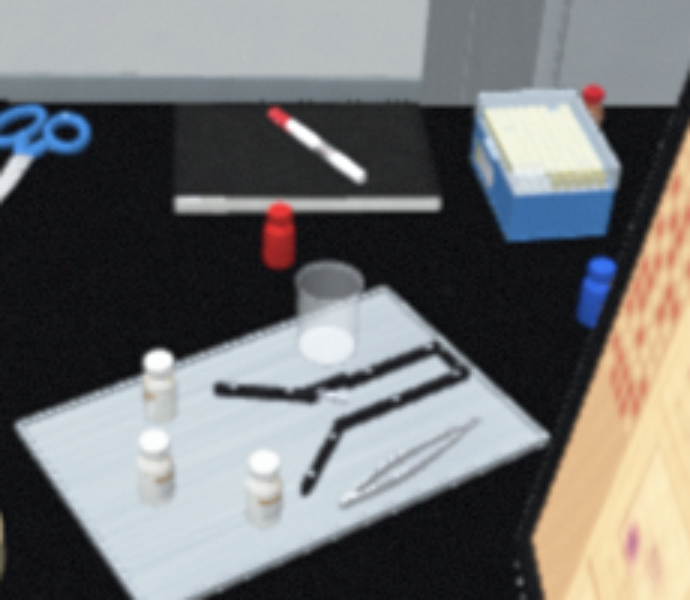

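View pics/top1.png

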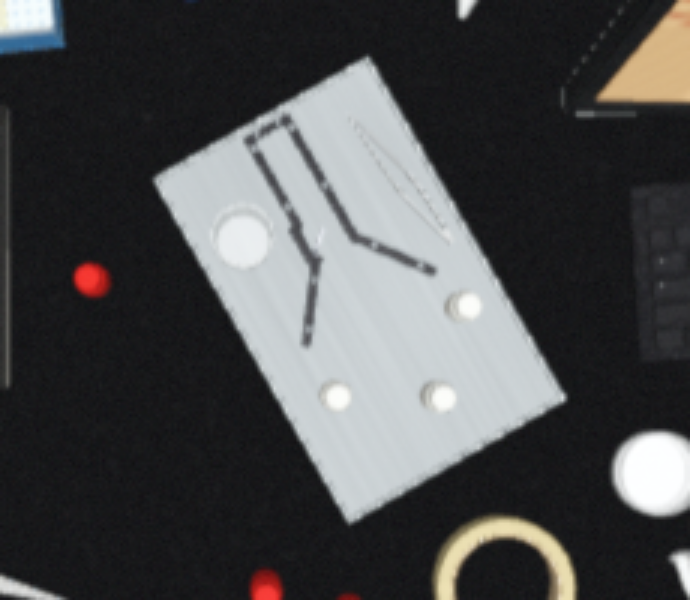

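The scene is unchanged. The call was refused because every row has to carry all seven keys.

```bash
python3 -m creep '[{"dx":-0.04,"dy":0,"dz":0.045,"rx":0,"ry":-0.03,"rz":0,"gripper":0.196},{"dx":-0.08,"dy":0,"dz":0.09,"rx":0,"ry":-0.1,"rz":0,"gripper":0.196},{"dx":-0.12,"dy":0,"dz":0.135,"rx":0,"ry":-0.17,"rz":0,"gripper":0.196},{"dx":-0.16,"dy":0,"dz":0.18,"rx":0,"ry":-0.24,"rz":0,"gripper":0.196},{"dx":-0.2,"dy":0,"dz":0.225,"rx":0,"ry":-0.306,"rz":0,"gripper":0.196},{"dx":-0.24,"dy":0,"dz":0.27,"rx":0,"ry":-0.306,"rz":0,"gripper":0.196},{"dx":-0.28,"dy":0,"dz":0.315,"rx":0,"ry":-0.306,"rz":0,"gripper":0.196},{"dx":-0.32,"dy":0,"dz":0.36,"rx":0,"ry":-0.306,"rz":0,"gripper":0.196},{"dx":-0.35,"dy":0,"dz":0.40,"rx":0,"ry":-0.306,"rz":0,"gripper":0.196},{"dx":-0.38,"dy":0,"dz":0.435,"rx":0,"ry":-0.306,"rz":0,"gripper":0.196},{"dx":-0.3938,"dy":0,"dz":0.4517,"rx":0,"ry":-0.306,"rz":0,"gripper":0.196},{"dx":-0.3938,"dy":0.05,"dz":0.4517,"rx":0,"ry":-0.306,"rz":0,"gripper":0.196},{"dx":-0.3938,"dy":0.1,"dz":0.4517,"rx":0,"ry":-0.306,"rz":0,"gripper":0.196},{"dx":-0.3938,"dy":0.1337,"dz":0.4517,"rx":0,"ry":-0.306,"rz":0,"gripper":0.196},{"dx":-0.3938,"dy":0.1337,"dz":0.4517,"rx":0,"ry":-0.306,"rz":0,"gripper":0.196},{"dx":-0.3938,"dy":0.1337,"dz":0.4517,"rx":0,"ry":-0.306,"rz":0,"gripper":0.196},{"dx":-0.3938,"dy":0.1337,"dz":0.4517,"rx":0,"ry":-0.306,"rz":0,"gripper":0.196}]'
python3 - <<'E'
from h import *
delta((-127,-8),.035)
for n in ("top","side"):
    p,d=read_camera(n); cv2.imwrite(f"pics/{n}2.png",cv2.resize(p[110:310,200:430],None,fx=3,fy=3)[:,:,::-1])
E
```

```text
time: 2.33
tool_pos: [0.4708, -0.0242, 0.1116]
tool_rot: [-1.568, -0.002, -1.033]
contact_force: [0.3, 1.1, -0.1]
opening: 0.018
t 2.33 tray [-126.4   -9.2] z 0.1116 tool delta [-0.0014  0.0766 -0.0007] yaw err -0.0002 F [ 0.3  1.1 -0.1] open 0.018
```

View pics/side2.png

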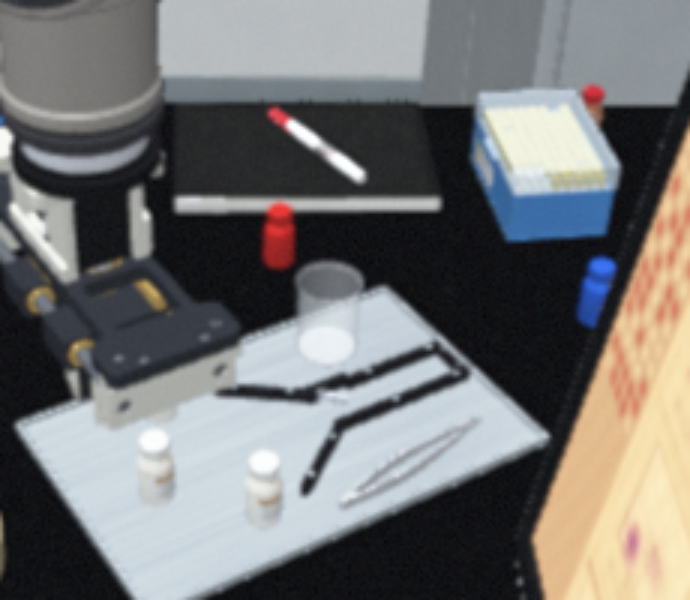

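View pics/top2.png

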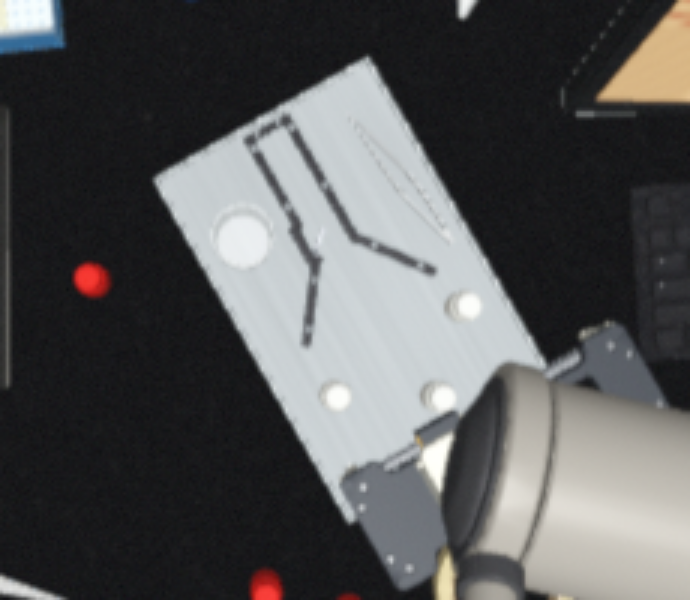

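The tool is at (-126, -9), behind vial B (top pixel about (347,243)), with nothing disturbed. I'll lower it and start the push.

```bash
python3 -m creep '[{"dx":-0.0014,"dy":0.04,"dz":0,"rx":0,"ry":0,"rz":0,"gripper":0.196},{"dx":-0.0014,"dy":0.07,"dz":0,"rx":0,"ry":0,"rz":0,"gripper":0.196},{"dx":-0.0014,"dy":0.0766,"dz":0,"rx":0,"ry":0,"rz":0,"gripper":0.196},{"dx":-0.0014,"dy":0.0766,"dz":0,"rx":0,"ry":0,"rz":0,"gripper":0.196},{"dx":-0.0014,"dy":0.0766,"dz":0.005,"rx":0,"ry":0,"rz":0,"gripper":0.196},{"dx":-0.0014,"dy":0.0766,"dz":0.01,"rx":0,"ry":0,"rz":0,"gripper":0.196},{"dx":-0.0014,"dy":0.0766,"dz":0.015,"rx":0,"ry":0,"rz":0,"gripper":0.196},{"dx":-0.0014,"dy":0.0766,"dz":0.02,"rx":0,"ry":0,"rz":0,"gripper":0.196},{"dx":-0.0025,"dy":0.0766,"dz":0.028,"rx":0,"ry":0,"rz":0,"gripper":0.196},{"dx":-0.0035,"dy":0.0766,"dz":0.036,"rx":0,"ry":0,"rz":0,"gripper":0.196},{"dx":-0.0045,"dy":0.0766,"dz":0.044,"rx":0,"ry":0,"rz":0,"gripper":0.196},{"dx":-0.0055,"dy":0.0766,"dz":0.052,"rx":0,"ry":0,"rz":0,"gripper":0.196},{"dx":-0.0065,"dy":0.0766,"dz":0.060,"rx":0,"ry":0,"rz":0,"gripper":0.196},{"dx":-0.0075,"dy":0.0766,"dz":0.068,"rx":0,"ry":0,"rz":0,"gripper":0.196},{"dx":-0.0085,"dy":0.0766,"dz":0.076,"rx":0,"ry":0,"rz":0,"gripper":0.196},{"dx":-0.0094,"dy":0.0766,"dz":0.084,"rx":0,"ry":0,"rz":0,"gripper":0.196},{"dx":-0.0094,"dy":0.0766,"dz":0.092,"rx":0,"ry":0,"rz":0,"gripper":0.196},{"dx":-0.0094,"dy":0.0766,"dz":0.1,"rx":0,"ry":0,"rz":0,"gripper":0.196},{"dx":-0.0094,"dy":0.0766,"dz":0.106,"rx":0,"ry":0,"rz":0,"gripper":0.196},{"dx":-0.0094,"dy":0.0766,"dz":0.11,"rx":0,"ry":0,"rz":0,"gripper":0.196}]'
python3 - <<'E'
from h import *
delta((55,0),.035)
for n in ("top","side"):
    p,d=read_camera(n); cv2.imwrite(f"pics/{n}3.png",cv2.resize(p[110:310,200:430],None,fx=3,fy=3)[:,:,::-1])
    for o in caps(n,p,d,.051 if n=="top" else .045): print(n,o)
E
```

```text
time: 4.92
tool_pos: [0.5597, 0.0406, 0.0333]
tool_rot: [-1.571, -0.0, -1.033]
contact_force: [-0.1, -0.8, 0.9]
opening: 0.0179
t 4.92 tray [-16.9   0.9] z 0.0333 tool delta [ 0.0009 -0.0017  0.0719] yaw err -0.0003 F [-0.1 -0.8  0.9] open 0.0179
side (array([314.2, 213.1]), np.int32(50), array([72.3, 36. ]))
side (array([252.7, 231.1]), np.int32(72), array([-59.4,  48.7]))
side (array([287.2, 247.6]), np.int32(30), array([-27. , -23.7]))
side (array([287.8, 265.1]), np.int32(85), array([-49.6, -62.7]))
```

View pics/side3.png

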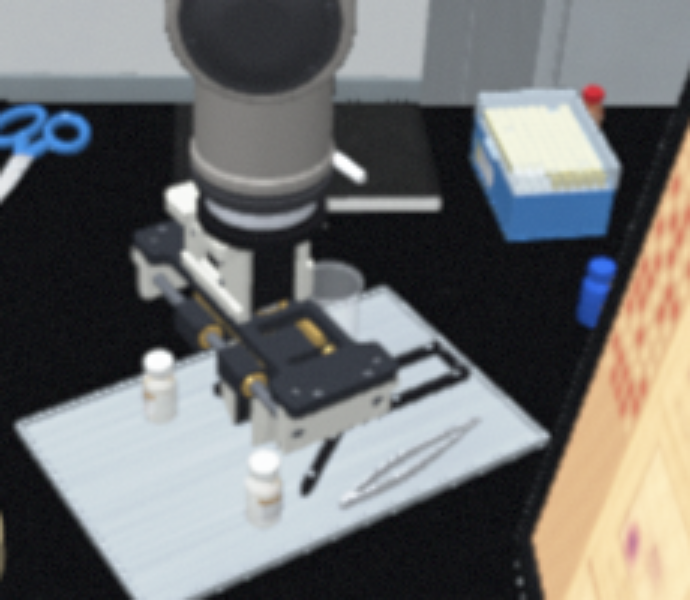

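View pics/top3.png

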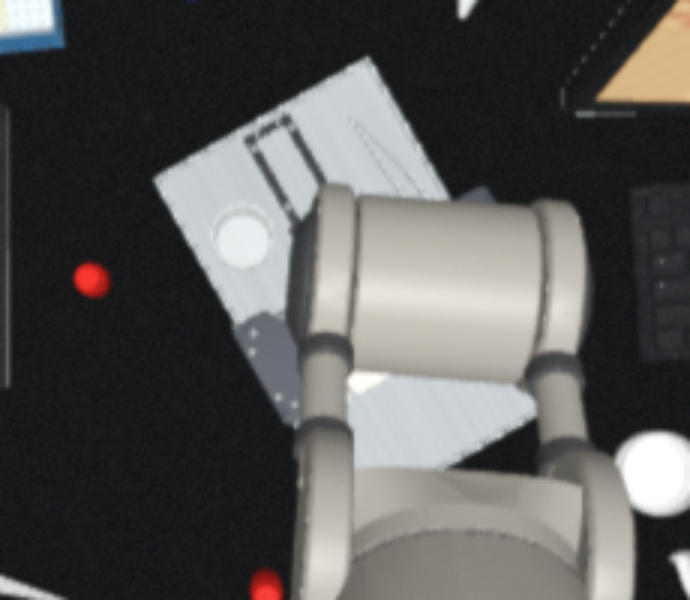

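The view of B is blocked by the gripper, but it has left its start and the other two haven't moved. I'll continue straight through the throat and past the gate.

```bash
python3 -m creep '[{"dx":0.0009,"dy":-0.0015,"dz":0.006,"rx":0,"ry":0,"rz":0,"gripper":0.196},{"dx":0.0009,"dy":-0.0015,"dz":0.012,"rx":0,"ry":0,"rz":0,"gripper":0.196},{"dx":0.0009,"dy":-0.0015,"dz":0.018,"rx":0,"ry":0,"rz":0,"gripper":0.196},{"dx":0.0009,"dy":-0.0015,"dz":0.024,"rx":0,"ry":0,"rz":0,"gripper":0.196},{"dx":0.0009,"dy":-0.0015,"dz":0.03,"rx":0,"ry":0,"rz":0,"gripper":0.196},{"dx":0.0009,"dy":-0.0015,"dz":0.036,"rx":0,"ry":0,"rz":0,"gripper":0.196},{"dx":0.0009,"dy":-0.0015,"dz":0.042,"rx":0,"ry":0,"rz":0,"gripper":0.196},{"dx":0.0009,"dy":-0.0015,"dz":0.048,"rx":0,"ry":0,"rz":0,"gripper":0.196},{"dx":0.0009,"dy":-0.0015,"dz":0.054,"rx":0,"ry":0,"rz":0,"gripper":0.196},{"dx":0.0009,"dy":-0.0015,"dz":0.06,"rx":0,"ry":0,"rz":0,"gripper":0.196},{"dx":0.0009,"dy":-0.0015,"dz":0.066,"rx":0,"ry":0,"rz":0,"gripper":0.196},{"dx":0.0009,"dy":-0.0015,"dz":0.072,"rx":0,"ry":0,"rz":0,"gripper":0.196},{"dx":0.0009,"dy":-0.0015,"dz":0.072,"rx":0,"ry":0,"rz":0,"gripper":0.196}]'
python3 - <<'E'
from h import *
delta((20,0),.035)
for n in ("top","side"):
    p,d=read_camera(n); cv2.imwrite(f"pics/{n}4.png",cv2.resize(p[110:310,200:430],None,fx=3,fy=3)[:,:,::-1])
    for o in caps(n,p,d,.051 if n=="top" else .045): print(n,o)
E
```

```text
time: 6.65
tool_pos: [0.6221, 0.0768, 0.0348]
tool_rot: [-1.571, -0.0, -1.033]
contact_force: [-0.9, 0.2, -0.4]
opening: 0.0178
t 6.65 tray [55.2  0.1] z 0.0348 tool delta [ 0.     -0.0002 -0.0352] yaw err -0.0005 F [-0.9  0.2 -0.4] open 0.0178
side (array([252.7, 231. ]), np.int32(71), array([-59.4,  48.9]))
side (array([320.6, 234.9]), np.int32(44), array([ 45.7, -25.1]))
side (array([287.8, 265. ]), np.int32(83), array([-49.5, -62.5]))
```

View pics/side4.png

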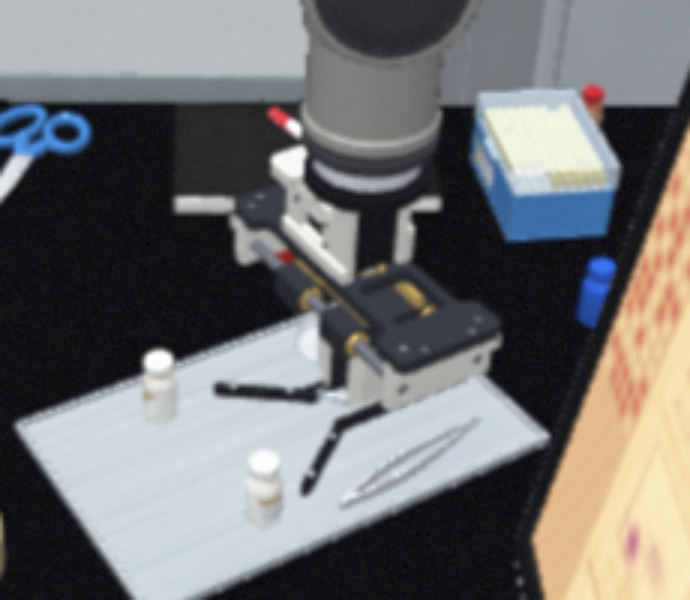

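View pics/top4.png

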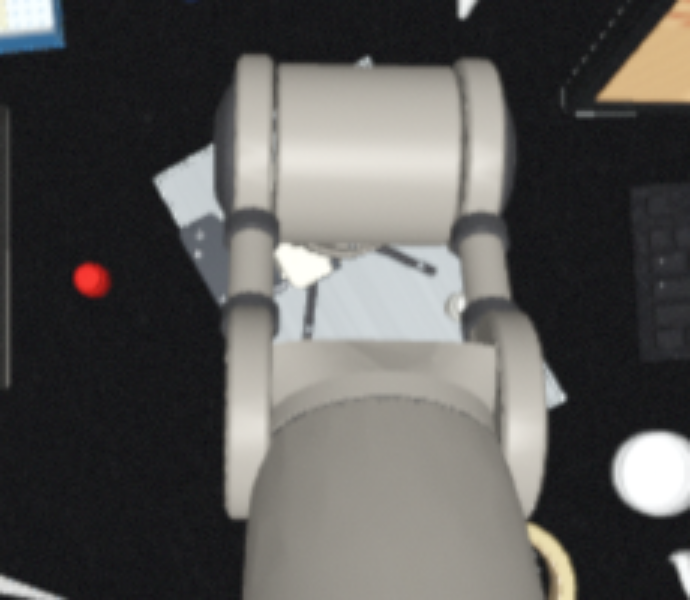

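```bash
python3 -m creep '[{"dx":0,"dy":0,"dz":-0.01,"rx":0,"ry":0,"rz":0,"gripper":0.196},{"dx":0,"dy":0,"dz":-0.03,"rx":0,"ry":0,"rz":0,"gripper":0.196},{"dx":0,"dy":-0.04,"dz":-0.04,"rx":0,"ry":0,"rz":0,"gripper":0.196},{"dx":-0.015,"dy":-0.06,"dz":-0.07,"rx":0,"ry":0,"rz":0,"gripper":0.196},{"dx":-0.035,"dy":-0.06,"dz":-0.105,"rx":0,"ry":0,"rz":0,"gripper":0.196},{"dx":-0.055,"dy":-0.06,"dz":-0.14,"rx":0,"ry":0,"rz":0,"gripper":0.196},{"dx":-0.055,"dy":-0.06,"dz":-0.145,"rx":0,"ry":0,"rz":0,"gripper":0.196},{"dx":-0.055,"dy":-0.06,"dz":-0.145,"rx":0,"ry":0,"rz":0,"gripper":0.196}]'
python3 - <<'E'
from h import *
delta((-90,55.4),.035)
for n in ("top","side"):
    p,d=read_camera(n); cv2.imwrite(f"pics/{n}5.png",cv2.resize(p[110:310,200:430],None,fx=3,fy=3)[:,:,::-1])
    for o in caps(n,p,d,.051 if n=="top" else .045): print(n,o)
E
```

```text
time: 7.75
tool_pos: [0.4694, 0.0492, 0.0953]
tool_rot: [-1.57, -0.001, -1.034]
contact_force: [0.7, 0.4, -0.5]
opening: 0.0177
t 7.75 tray [-90.1  54.5] z 0.0953 tool delta [-0.001   0.0603  0.    ] yaw err 0.0003 F [ 0.7  0.4 -0.5] open 0.0177
top (array([303.9, 176.9]), np.int32(54), array([68.1,  2.2]))
top (array([356.1, 211.7]), np.int32(55), array([-50. , -56.8]))
side (array([311.4, 213.9]), np.int32(82), array([66. , 36.6]))
side (array([324.2, 224.9]), np.int32(63), array([68.5, -4.1]))
side (array([252.7, 231.1]), np.int32(71), array([-59.4,  48.9]))
side (array([287.8, 265. ]), np.int32(84), array([-49.6, -62.6]))
```

View pics/side5.png

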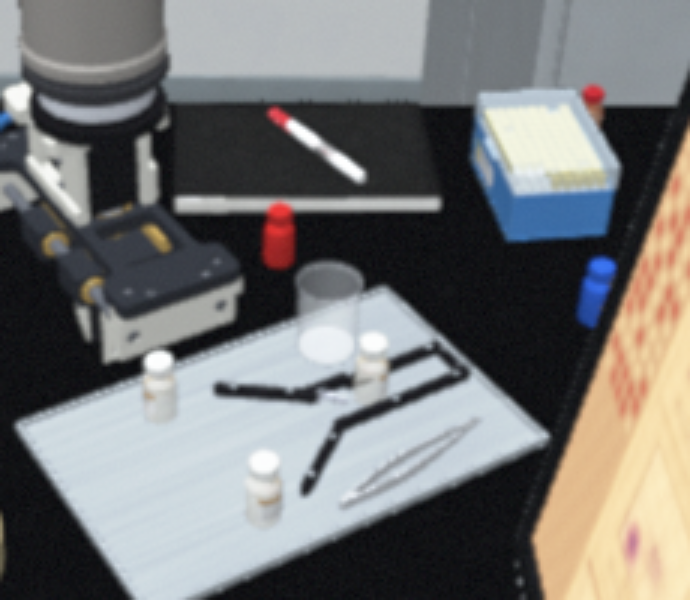

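View pics/top5.png

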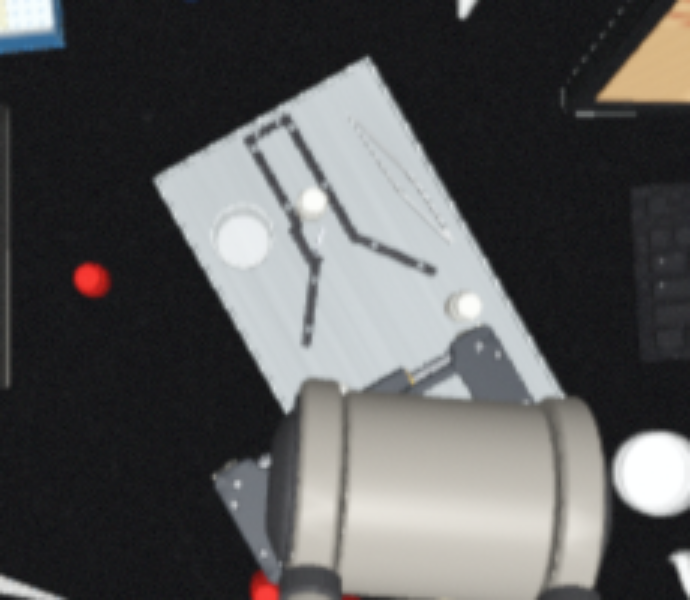

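Vial B stands upright in the lane at tray (68, 2), past the gate (top px (304,177)). The offset works out at about TCP + 13 mm. Next is vial A: lower behind it, seat it, push diagonally to the axis.

```bash
python3 -m creep '[{"dx":-0.001,"dy":0.03,"dz":0,"rx":0,"ry":0,"rz":0,"gripper":0.196},{"dx":-0.001,"dy":0.055,"dz":0,"rx":0,"ry":0,"rz":0,"gripper":0.196},{"dx":-0.001,"dy":0.06,"dz":0,"rx":0,"ry":0,"rz":0,"gripper":0.196},{"dx":-0.001,"dy":0.06,"dz":0.004,"rx":0,"ry":0,"rz":0,"gripper":0.196},{"dx":-0.001,"dy":0.06,"dz":0.008,"rx":0,"ry":0,"rz":0,"gripper":0.196},{"dx":-0.001,"dy":0.06,"dz":0.012,"rx":0,"ry":0,"rz":0,"gripper":0.196},{"dx":-0.001,"dy":0.06,"dz":0.017,"rx":0,"ry":0,"rz":0,"gripper":0.196},{"dx":-0.001,"dy":0.06,"dz":0.021,"rx":0,"ry":0,"rz":0,"gripper":0.196},{"dx":0.003,"dy":0.06,"dz":0.027,"rx":0,"ry":0,"rz":0,"gripper":0.196},{"dx":0.008,"dy":0.06,"dz":0.034,"rx":0,"ry":0,"rz":0,"gripper":0.196},{"dx":0.013,"dy":0.06,"dz":0.041,"rx":0,"ry":0,"rz":0,"gripper":0.196},{"dx":0.018,"dy":0.06,"dz":0.048,"rx":0,"ry":0,"rz":0,"gripper":0.196},{"dx":0.023,"dy":0.06,"dz":0.055,"rx":0,"ry":0,"rz":0,"gripper":0.196},{"dx":0.028,"dy":0.06,"dz":0.062,"rx":0,"ry":0,"rz":0,"gripper":0.196},{"dx":0.033,"dy":0.06,"dz":0.069,"rx":0,"ry":0,"rz":0,"gripper":0.196},{"dx":0.038,"dy":0.06,"dz":0.076,"rx":0,"ry":0,"rz":0,"gripper":0.196},{"dx":0.043,"dy":0.06,"dz":0.083,"rx":0,"ry":0,"rz":0,"gripper":0.196},{"dx":0.048,"dy":0.06,"dz":0.09,"rx":0,"ry":0,"rz":0,"gripper":0.196},{"dx":0.052,"dy":0.06,"dz":0.097,"rx":0,"ry":0,"rz":0,"gripper":0.196},{"dx":0.0535,"dy":0.06,"dz":0.101,"rx":0,"ry":0,"rz":0,"gripper":0.196}]'
python3 - <<'E'
from h import *
delta((57,0),.035)
for n in ("top","side"):
    p,d=read_camera(n); cv2.imwrite(f"pics/{n}6.png",cv2.resize(p[110:310,200:430],None,fx=3,fy=3)[:,:,::-1])
    for o in caps(n,p,d,.051 if n=="top" else .045): print(n,o)
E
```

```text
time: 10.35
tool_pos: [0.5837, 0.0553, 0.0348]
tool_rot: [-1.571, -0.0, -1.033]
contact_force: [-0.4, -0.2, -0.0]
opening: 0.0178
t 10.35 tray [11.2  1.2] z 0.0348 tool delta [ 0.0012 -0.0001  0.0458] yaw err -0.0001 F [-0.4 -0.2 -0. ] open 0.0178
side (array([300.5, 242.3]), np.int32(42), array([  1.8, -23.6]))
side (array([287.9, 265. ]), np.int32(83), array([-49.4, -62.5]))
```

View pics/side6.png

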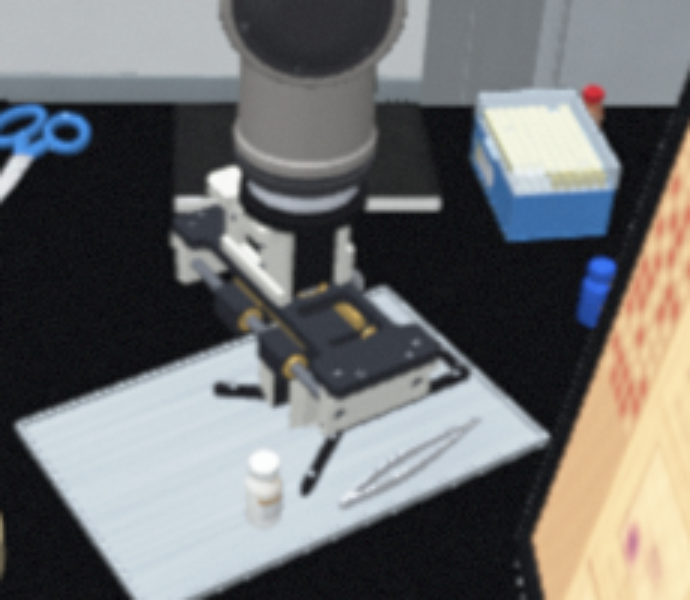

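View pics/top6.png

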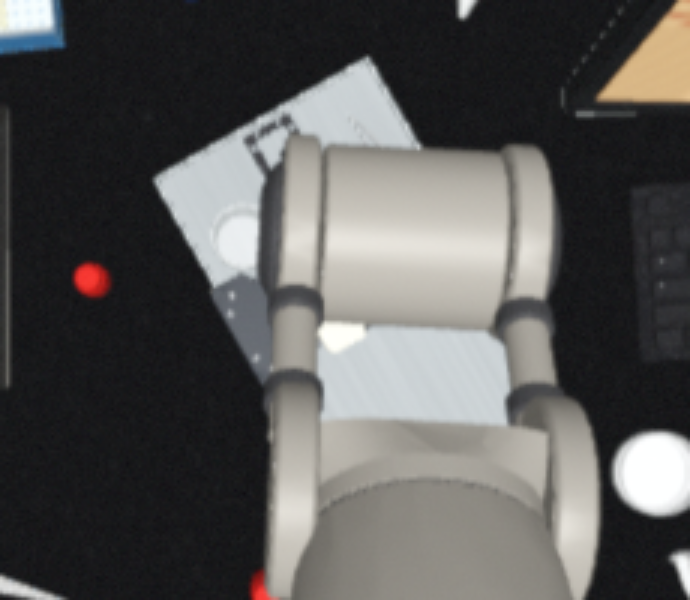

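```bash
python3 -m creep '[{"dx":0.0012,"dy":0,"dz":0.006,"rx":0,"ry":0,"rz":0,"gripper":0.196},{"dx":0.0012,"dy":0,"dz":0.012,"rx":0,"ry":0,"rz":0,"gripper":0.196},{"dx":0.0012,"dy":0,"dz":0.018,"rx":0,"ry":0,"rz":0,"gripper":0.196},{"dx":0.0012,"dy":0,"dz":0.024,"rx":0,"ry":0,"rz":0,"gripper":0.196},{"dx":0.0012,"dy":0,"dz":0.03,"rx":0,"ry":0,"rz":0,"gripper":0.196},{"dx":0.0012,"dy":0,"dz":0.036,"rx":0,"ry":0,"rz":0,"gripper":0.196},{"dx":0.0012,"dy":0,"dz":0.042,"rx":0,"ry":0,"rz":0,"gripper":0.196},{"dx":0.0012,"dy":0,"dz":0.047,"rx":0,"ry":0,"rz":0,"gripper":0.196},{"dx":0.0012,"dy":0,"dz":0.047,"rx":0,"ry":0,"rz":0,"gripper":0.196},{"dx":0.0012,"dy":0,"dz":0.035,"rx":0,"ry":0,"rz":0,"gripper":0.196},{"dx":0.0012,"dy":0,"dz":0.015,"rx":0,"ry":0,"rz":0,"gripper":0.196},{"dx":0.0012,"dy":-0.04,"dz":0.005,"rx":0,"ry":0,"rz":0,"gripper":0.196},{"dx":0.015,"dy":-0.06,"dz":-0.02,"rx":0,"ry":0,"rz":0,"gripper":0.196},{"dx":0.035,"dy":-0.06,"dz":-0.06,"rx":0,"ry":0,"rz":0,"gripper":0.196},{"dx":0.058,"dy":-0.06,"dz":-0.091,"rx":0,"ry":0,"rz":0,"gripper":0.196},{"dx":0.058,"dy":-0.06,"dz":-0.091,"rx":0,"ry":0,"rz":0,"gripper":0.196},{"dx":0.058,"dy":-0.06,"dz":-0.091,"rx":0,"ry":0,"rz":0,"gripper":0.196}]'
python3 - <<'E'
from h import *
delta((-80,-56.7),.035)
for n in ("top","side"):
    p,d=read_camera(n); cv2.imwrite(f"pics/{n}7.png",cv2.resize(p[110:310,200:430],None,fx=3,fy=3)[:,:,::-1])
    for o in caps(n,p,d,.051 if n=="top" else .045): print(n,o)
E
```

```text
time: 12.58
tool_pos: [0.5345, -0.041, 0.095]
tool_rot: [-1.571, -0.0, -1.034]
contact_force: [0.1, 0.6, -0.0]
opening: 0.0176
t 12.57 tray [-80.3 -56.3] z 0.095 tool delta [0.0004 0.06   0.0003] yaw err 0.0005 F [ 0.1  0.6 -0. ] open 0.0176
top (array([298.2, 166.7]), np.int32(49), array([93. ,  1.9]))
top (array([303.3, 175.8]), np.int32(53), array([70.9,  2.1]))
top (array([355.4, 210.8]), np.int32(37), array([-47.7, -56.6]))
side (array([311.2, 213.9]), np.int32(85), array([65.6, 36.8]))
side (array([330. , 222.8]), np.int32(134), array([81.9, -4.7]))
side (array([289.1, 267.6]), np.int32(28), array([-50.9, -69.2]))
```

View pics/side7.png

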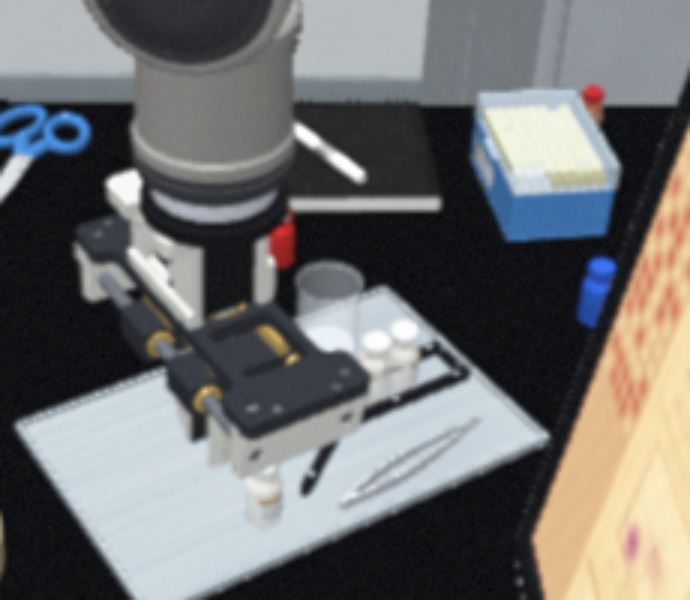

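View pics/top7.png

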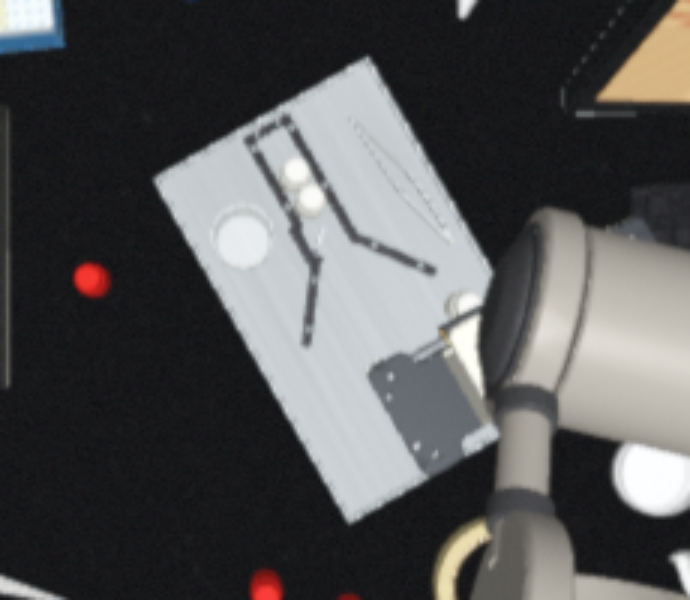

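Two vials stand upright in the lane at x = 93 and 71, and C is still at (-50, -57). Now for C.

```bash
python3 -m creep '[{"dx":0.0004,"dy":0.03,"dz":0,"rx":0,"ry":0,"rz":0,"gripper":0.196},{"dx":0.0004,"dy":0.055,"dz":0,"rx":0,"ry":0,"rz":0,"gripper":0.196},{"dx":0.0004,"dy":0.06,"dz":0,"rx":0,"ry":0,"rz":0,"gripper":0.196},{"dx":0.0004,"dy":0.06,"dz":0.006,"rx":0,"ry":0,"rz":0,"gripper":0.196},{"dx":0.0004,"dy":0.06,"dz":0.011,"rx":0,"ry":0,"rz":0,"gripper":0.196},{"dx":0.0004,"dy":0.06,"dz":0.016,"rx":0,"ry":0,"rz":0,"gripper":0.196},{"dx":0.0004,"dy":0.06,"dz":0.021,"rx":0,"ry":0,"rz":0,"gripper":0.196},{"dx":-0.004,"dy":0.06,"dz":0.027,"rx":0,"ry":0,"rz":0,"gripper":0.196},{"dx":-0.009,"dy":0.06,"dz":0.0335,"rx":0,"ry":0,"rz":0,"gripper":0.196},{"dx":-0.014,"dy":0.06,"dz":0.04,"rx":0,"ry":0,"rz":0,"gripper":0.196},{"dx":-0.019,"dy":0.06,"dz":0.0465,"rx":0,"ry":0,"rz":0,"gripper":0.196},{"dx":-0.024,"dy":0.06,"dz":0.053,"rx":0,"ry":0,"rz":0,"gripper":0.196},{"dx":-0.029,"dy":0.06,"dz":0.0595,"rx":0,"ry":0,"rz":0,"gripper":0.196},{"dx":-0.034,"dy":0.06,"dz":0.066,"rx":0,"ry":0,"rz":0,"gripper":0.196},{"dx":-0.039,"dy":0.06,"dz":0.0725,"rx":0,"ry":0,"rz":0,"gripper":0.196},{"dx":-0.044,"dy":0.06,"dz":0.079,"rx":0,"ry":0,"rz":0,"gripper":0.196},{"dx":-0.049,"dy":0.06,"dz":0.0855,"rx":0,"ry":0,"rz":0,"gripper":0.196},{"dx":-0.053,"dy":0.06,"dz":0.091,"rx":0,"ry":0,"rz":0,"gripper":0.196},{"dx":-0.0545,"dy":0.06,"dz":0.095,"rx":0,"ry":0,"rz":0,"gripper":0.196}]'
python3 - <<'E'
from h import *
delta((59,0),.035)
for n in ("top","side"):
    p,d=read_camera(n); cv2.imwrite(f"pics/{n}8.png",cv2.resize(p[110:310,200:430],None,fx=3,fy=3)[:,:,::-1])
    for o in caps(n,p,d,.051 if n=="top" else .045): print(n,o)
E
```

```text
time: 15.05
tool_pos: [0.5886, 0.0548, 0.0349]
tool_rot: [-1.571, -0.0, -1.033]
contact_force: [-0.3, 0.1, -0.2]
opening: 0.0181
t 15.05 tray [15.1 -1.7] z 0.0349 tool delta [-0.0016 -0.0001  0.0439] yaw err -0.0006 F [-0.3  0.1 -0.2] open 0.0181
side (array([303. , 242.3]), np.int32(39), array([  5.8, -25.8]))
```

View pics/side8.png

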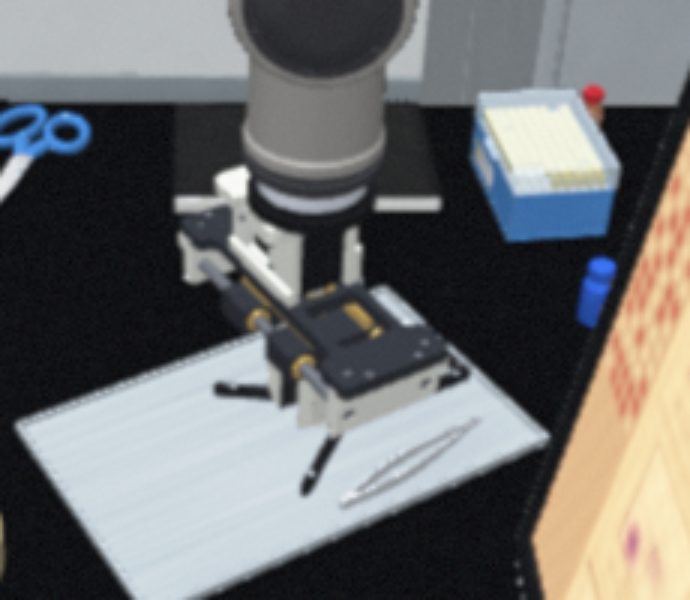

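C has left its start and is in the cradle; the deck is otherwise clear. I'll finish the push, then back off and lift.

```bash
python3 -m creep '[{"dx":-0.0016,"dy":0,"dz":0.006,"rx":0,"ry":0,"rz":0,"gripper":0.196},{"dx":-0.0016,"dy":0,"dz":0.012,"rx":0,"ry":0,"rz":0,"gripper":0.196},{"dx":-0.0016,"dy":0,"dz":0.018,"rx":0,"ry":0,"rz":0,"gripper":0.196},{"dx":-0.0016,"dy":0,"dz":0.024,"rx":0,"ry":0,"rz":0,"gripper":0.196},{"dx":-0.0016,"dy":0,"dz":0.03,"rx":0,"ry":0,"rz":0,"gripper":0.196},{"dx":-0.0016,"dy":0,"dz":0.036,"rx":0,"ry":0,"rz":0,"gripper":0.196},{"dx":-0.0016,"dy":0,"dz":0.041,"rx":0,"ry":0,"rz":0,"gripper":0.196},{"dx":-0.0016,"dy":0,"dz":0.045,"rx":0,"ry":0,"rz":0,"gripper":0.196},{"dx":-0.0016,"dy":0,"dz":0.0455,"rx":0,"ry":0,"rz":0,"gripper":0.196},{"dx":-0.0016,"dy":0,"dz":0.035,"rx":0,"ry":0,"rz":0,"gripper":0.196},{"dx":-0.0016,"dy":0,"dz":0.015,"rx":0,"ry":0,"rz":0,"gripper":0.196},{"dx":-0.0016,"dy":-0.04,"dz":0.0,"rx":0,"ry":0,"rz":0,"gripper":0.196},{"dx":-0.0016,"dy":-0.08,"dz":-0.05,"rx":0,"ry":0,"rz":0,"gripper":0.196},{"dx":-0.0016,"dy":-0.1,"dz":-0.1,"rx":0,"ry":0,"rz":0,"gripper":0.196},{"dx":0.02,"dy":-0.1,"dz":-0.15,"rx":0,"ry":0,"rz":0,"gripper":0.196},{"dx":0.03,"dy":-0.1,"dz":-0.18,"rx":0,"ry":0,"rz":0,"gripper":0.196},{"dx":0.03,"dy":-0.1,"dz":-0.18,"rx":0,"ry":0,"rz":0,"gripper":0.196}]'
python3 - <<'E'
from h import *
delta((59,0),.035)
for n in ("top","side"):
    p,d=read_camera(n); b=p[130:280,240:400] if n=="top" else p[170:320,200:400]
    cv2.imwrite(f"pics/{n}9.png",cv2.resize(b,None,fx=4,fy=4,interpolation=2)[:,:,::-1])
    for o in caps(n,p,d,.051 if n=="top" else .045): print(n,o)
print(proj("top",toworld(np.array([(50,1.5),(39.5,14.5),(65,0)],float),.014)))
E
```

```text
time: 17.27
tool_pos: [0.4474, -0.0648, 0.1351]
tool_rot: [-1.571, 0.0, -1.036]
contact_force: [1.0, -0.7, -0.1]
opening: 0.0181
t 17.27 tray [-167.4  -32.1] z 0.1351 tool delta [-0.0328  0.1     0.2264] yaw err 0.0029 F [ 1.  -0.7 -0.1] open 0.0181
top (array([292.7, 157.3]), np.int32(50), array([116.2,   2.1]))
top (array([297.7, 166. ]), np.int32(51), array([94.7,  2.2]))
top (array([303.2, 174.5]), np.int32(53), array([73.3,  1.1]))
side (array([311.1, 213.8]), np.int32(87), array([65.6, 37.1]))
side (array([335.1, 220.8]), np.int32(189), array([94.1, -4.7]))
[[307.3548385  186.02685664]
 [304.60241464 193.05090933]
 [304.57734218 179.81114016]]
```

View pics/side9.png

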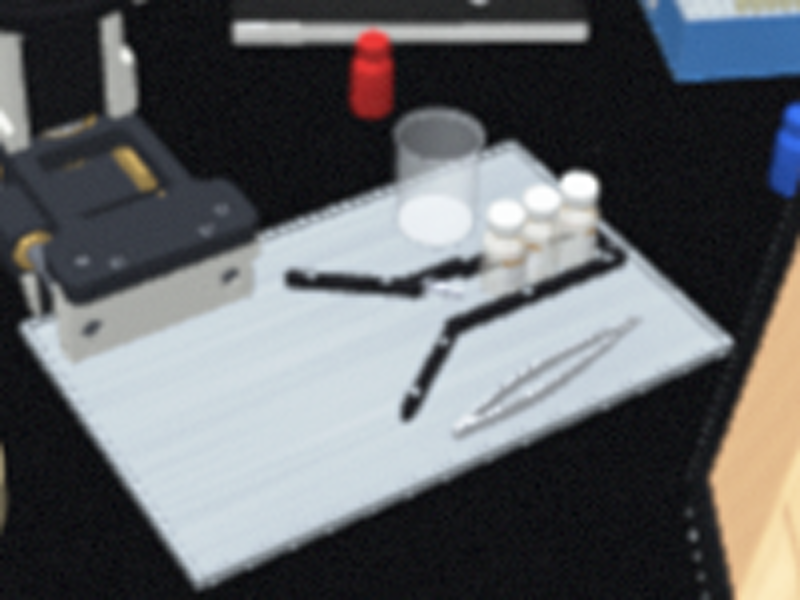

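View pics/top9.png

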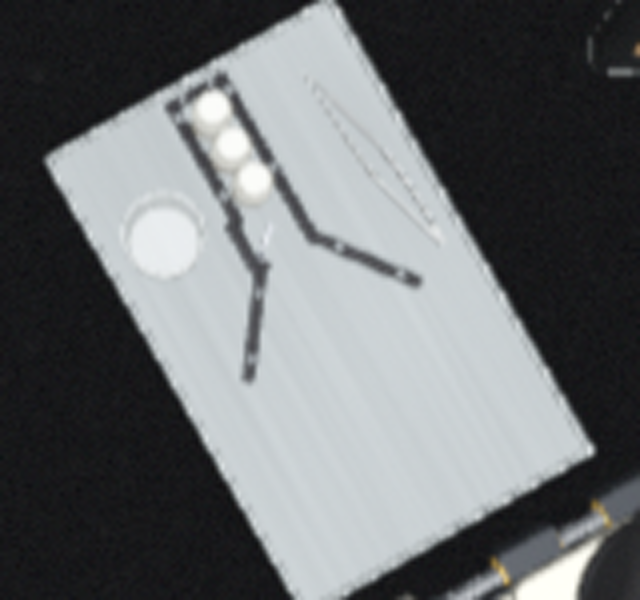

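All three vials stand in the lane at x = 116, 95 and 73. The gate leaf shows at about (307,188), where a shut leaf should be. Before handing in, I'll compare it and the bystanders with the first picture.

Run:
```python
from h import *
for n in("top","side"):
    a=np.load(n+"0.npz")['p']; p,d=read_camera(n)
    for nm,t,r in (("gate",(47,5),5),("beaker",(79,55),14),("forceps",(55,-57),14)):
        u,v=proj(n,toworld(np.array([t],float),.015))[0].round().astype(int)
        s=np.s_[v-r:v+r+1,u-r:u+r+1]; q=cv2.absdiff(cv2.GaussianBlur(a,(3,3),0)[s],cv2.GaussianBlur(p,(3,3),0)[s]); print(n,nm,(u,v),q.mean().round(1),q.max())
    for o in caps(n,p,d,.051 if n=="top" else .045): print(o)
    c=[cv2.resize(x[165:205,285:330] if n=="top" else x[215:260,295:355],None,fx=8,fy=8,interpolation=0)[:330,:380] for x in (a,p)]
    cv2.imwrite(f"pics/{n}g.png",np.hstack([c[0],c[1]])[:,:,::-1])
```

```text
top gate (np.int64(307), np.int64(188)) 0.8 3
top beaker (np.int64(280), np.int64(187)) 0.8 19
top forceps (np.int64(329), np.int64(171)) 0.8 3
(array([292.6, 157.1]), np.int32(53), array([116.6,   2.1]))
(array([297.7, 166.2]), np.int32(52), array([94.5,  2.3]))
(array([303.3, 174.6]), np.int32(50), array([73.1,  0.9]))
side gate (np.int64(311), np.int64(241)) 0.4 2
side beaker (np.int64(311), np.int64(222)) 5.1 174
side forceps (np.int64(333), np.int64(258)) 0.5 11
(array([311. , 213.8]), np.int32(81), array([65.4, 37.2]))
(array([335.1, 220.9]), np.int32(192), array([93.9, -4.8]))
```

View pics/topg.png

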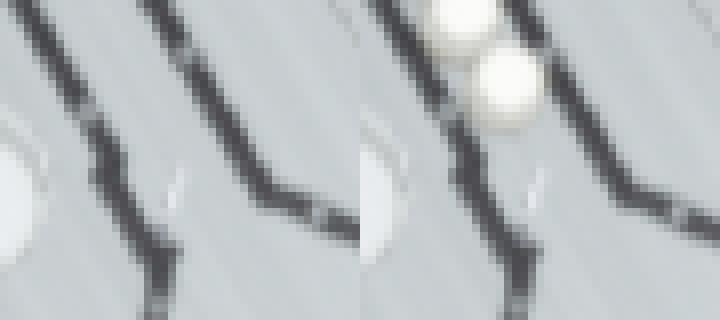

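View pics/sideg.png

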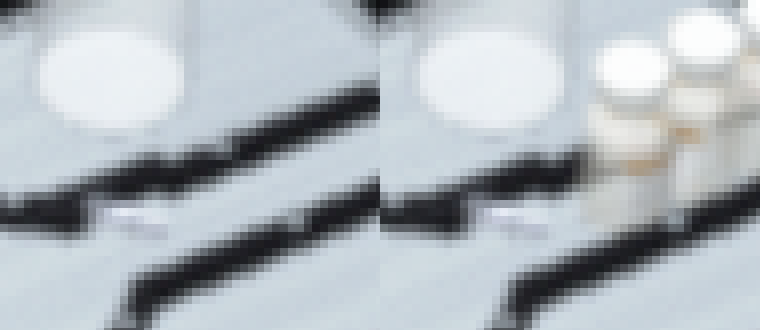

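The gate, beaker and forceps match the first picture; the only difference near the beaker in the side view is a vial coming into that patch. Handing in.

```bash
python3 -c "
from cell import robot
print(robot.hand_in())"
```

```text
the job is handed in; nothing more can be done
None
```

All three vials now stand upright in the lane with the gate shut behind them, and the job was handed in at about 17.4 s. I pushed each one along the deck, never gripped or lifted, using the two fingertips held 18 mm apart just above the rails. The order was the middle vial first, then the left, then the right.

- **Vials:** the last check put them at tray x of about 117, 95 and 73 mm, all within about 2 mm of the lane axis. That is between the gate and the end stop.
- **Gate:** its leaf matched the first picture in both cameras, so it has sprung shut.
- **Beaker and forceps:** both were unchanged in the pictures. The beaker patch differed in the side view only because a vial now stands in front of it.
- **Forces:** readings stayed around 1 N at every check.
- **What didn't agree:**
  - The side camera placed the vial caps about 6 mm further to the right than the top camera. It sees only the near side of each cap, so I used the top camera's values.
  - The vials sat about 13 mm ahead of the tool centre instead of the 16 mm I had calculated, so I pushed the later ones a little further.
  - My first move command was refused for missing keys, and nothing moved.

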